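Check-weight out of the blocked drawer

TASK

The balance needs its daily check: centre the larger of the two steel weights upright on the balance pan, setting it down gently, and leave the smaller one in the drawer. The weights are in the clear drawer box, and two bottles stand in front of its drawer, so first stand both on the tray, then open the drawer and fetch the weight. Afterwards shut the drawer fully and stand each bottle back exactly where it was; tip nothing over.

Things in the scene. Friction and masses are not known exactly. Their poses are not given: they have to be found in the camera images.
- bottle_a: the slimmer white plastic bottle with a screw cap, round, 38 mm in diameter, 118 mm tall (straight body to about 90 mm, cap 31 mm wide above 106 mm), about 75 g; origin at the centre of its underside, z up along its axis; stands on the bench in front of the drawer, to the left or right of the other bottle
- bottle_c: the wider white plastic bottle with a screw cap, round, 48 mm in diameter, 105 mm tall (straight body to about 75 mm, cap 39 mm wide above 93 mm), about 75 g; origin at the centre of its underside, z up along its axis; stands on the bench in front of the drawer beside the other bottle
- weight_500: the larger polished steel knob weight, 500 g: cylinder 38 mm in diameter up to 46 mm height, then a neck 15 mm wide and on top a round knob 25 mm in diameter from 59 to 68 mm height; origin at the centre of its underside, z up; at first in the left or right half of the shut drawer, seen through the clear top of the drawer box
- weight_200: the smaller polished steel knob weight, 200 g: cylinder 28 mm in diameter up to 32 mm height, neck 12 mm, knob 20 mm in diameter from 43 to 52 mm height; origin at the centre of its underside, z up; in the other half of the drawer, where it stays
- drawer_box: clear acrylic drawer box, fixed, 120 mm deep (x), 190 wide (y), 110 high; origin at the centre of its underside; its one drawer pulls out along the box's own -x, to the robot. Drawer front 108 mm high and flush with the box front, black floor liner 12 mm above the bench, side and rear walls up to 36 mm and the divider between left and right half up to 27 mm above the bench
- drawer (a joint): how far the drawer is pulled out, m: 0 shut, 0.105 fully out; it slides with about 1 N of friction and stays where it is left
- drawer_handle (a point): middle of the drawer's bar handle, 85 mm above the bench: a horizontal round steel bar about 80 mm long along the box's y axis, 35 mm in front of the drawer front (bar 11 mm thick, 29 mm clear behind it); moves with the drawer
- balance: white compact balance, fixed, 200 mm (x) by 160 mm (y), housing 56 mm high, display and keys on its front (-x); origin at the centre of its underside
- pan (a point): centre of the upper face of the balance's round steel pan, 110 mm in diameter, 72 mm above the bench; 30 mm behind the middle of the balance (its +x); the pan rests on the load cell and yields about 1.6 mm under the larger weight, 5 mm at most
- tray: white shallow tray with a rim, fixed, empty, 200 mm (x) by 150 mm (y), rim 18 mm high and 4 mm thick, floor 4 mm thick; origin at the centre of its underside; the side area for the two bottles
Not all that is in view belongs to the job. What is shaped like the bottle_c but red is not meant.

How it is judged:
By the outcome, as a careful person would: the job done as asked, in the order asked, and still so for the second after the job is handed in, with the robot touching nothing.
It also fails if it takes over 138 s, if anything falls off the work surface, if the arm or the gripper's body presses on something with over 40 N, if the wrist force passes 120 N, or if a joint passes its speed limit or range.

ROBOT

A 6-joint arm with a two-finger parallel gripper is mounted at the origin on a cart in front of the work surface, level with it; the furniture and walls round the work are solid. World frame = base frame: x ahead of the robot, y to its left, z up, the work surface at z = 0. Lengths are in m, angles in rad, forces in N, time in s.
With the tool pointing down it reaches from about 0.35 to 0.95 m from the base axis. Payload 17.4 kg.
Tool frame: the origin (TCP) lies on the centre line of the jaws, within the pads' length; the fingertips stand 14 mm ahead of it and the grasp point (between the pads) lies 5 mm behind it; z points along the fingers, y is the line along which they close (so a half turn about z gives the same grasp; the last joint's range is limited). The gripper opens to 93 mm and grips with 3 to 60 N. Pads are 15 mm wide; open, the fingers measure 128 mm over their backs; the gripper's body (75 mm by 188 mm) begins 65 mm behind the grasp point.
Start: joints at [-1.15, 0.116, 1.442, -0, 1.584, -0.038], TCP at [0.299, -0.605, 0.233] pointing down, gripper open.
Joint ranges: [-2.83, 2.83], [-0.83, 2.19], [0.07, 2.5], [-1.14, 4.28], [0.01, 3], [-2.97, 2.97]. Speed limits (rad/s): [1.89, 1.89, 2.22, 3.14, 3.14, 3.14].

INTERFACE

Orientations are given as a 3x3 rotation matrix whose columns are the frame's x, y, z axes.
In Python, from plant import readout, viewer, workorder, spotter gives the robot as it stands. The module is installed in compiled form; this text tells all that it offers.
- The arm moves only by the tool drive_tool, never from a script. Its argument "rows" is a list of rows, each a list of 7 numbers: the shift along the world's x, y, z in mm, then the turn, a rotation vector about the world's x, y, z in rad, then the opening, from 0 (shut) to 1 (fully open). In form: [[x, y, z, ax, ay, az, claw], ...]. A call has 1 to 8 rows; each row shifts and turns the commanded pose from where the row before left it; what a row does not reach is not made up. A row lasts 1/12 s, in which the tool goes at most 41.7 mm and 7.16 degrees, less where a joint would pass 70% of its speed; a pose out of reach is approached as far as the arm can. A call is refused whole if a number of a shift passes 41.7 or a number of a turn 0.125, either way. A call with a gripper value outside its range is refused whole. The fingers move at their own pace and stop on an object; "squeeze" is the grip in N (left out, the last holds). Time passes only in rows, so rows that do not move let the fingers close. It gives the time, the measured TCP pose, the force, the opening and the grip force at its end, in the units of the state.
- readout.get_state(): the state, without advancing time (a new reading comes with each control period).
- viewer.camera(name): name is "scene" or "top"; returns the picture (480x640x3 uint8, blue, green, red); there is no depth.
- viewer.camera_params(name): a dict with "mtx" (3x3 intrinsics, pixels), "eye" and "attitude" of the camera in the world. Camera axes: x right, y down, z forward; pixel columns grow to the right and rows downward; lengths in m; the calibration is good to about 2 mm. A picture is of the moment at which its call begins. camera_params takes no time and is no camera call.
- workorder.hand_in(): hands the job in; it is judged then, once.
Trained networks look in the newest picture that a camera, given by its name, has taken for a name from the list of things; names that differ only in an ending like _2 or _b are one class to them, and where a whole thing is asked for, a point or a joint stands for the part that bears it (a point fixed in the world has none). Each returns a list of dicts, best first, with "confidence" (0 to 1); they miss things now and then, are a little off and sometimes report something else, mostly with a low value. They report only what shows in the picture. A call takes as long as a camera call. They do not tell look-alikes from the thing itself.
- spotter.spot_in(camera, target): "box" ([left, top, right, bottom] in pixels, round what is visible of it).
The state is a dict: "t": time; "joint_pos": joint angles; "joint_velocities": joint speeds; "joint_torque": joint torques, N m; "tool_pos": TCP position; "tool_rot": TCP orientation; "ft_force": force on the tool from outside, world axes, zero at the start; "moment": the same for the moment, N m; "gripper_width": finger opening in m; "finger_force": force on a finger pad.
Only numpy, scipy, OpenCV 4.12 (cv2) and the standard library are available. Lean on these libraries where they do the work, as an engineer would, in place of code of your own. Each camera call takes 0.05 s, during which the arm holds its last target. There are 200 camera calls.

## Working session

There is one attempt and no reset: what is moved stays moved. The work goes in short steps, Python scripts to look and compute and a tool call to move; the robot and the scene stay as the last step left them, time stands still between calls to the robot, and variables do not carry over. Pictures are saved under pics/ and viewed, at most 14 in all, crops included, and the job is handed in when it is done.

Besides the shell and the picture viewer there is one more tool, called after "Call:" as name(argument=value, ...) on one line, values as JSON. drive_tool: Moves the arm, as the interface text tells. Its arguments: {"type":"object","properties":{"rows":{"type":"array"},"squeeze":{"type":"number"}},"required":["rows"]}

```bash
mkdir -p pics; cat > h.py <<'E'
import numpy as np, cv2
from plant import readout, viewer, workorder, spotter
def P(n):
    p=viewer.camera_params(n); return np.array(p["mtx"]),np.array(p["eye"]),np.array(p["attitude"])
def ray(n,u,v):
    K,e,R=P(n); return e,R@np.linalg.solve(K,[u,v,1.])
def atz(n,u,v,z):
    e,d=ray(n,u,v); return e+d*(z-e[2])/d[2]
def proj(n,p):
    K,e,R=P(n); q=K@(R.T@(np.array(p)-e)); return q[:2]/q[2]
def tri(a,b):
    A=np.zeros((3,3));r=np.zeros(3)
    for n,u,v in (a,b):
        e,d=ray(n,u,v);d=d/np.linalg.norm(d);M=np.eye(3)-np.outer(d,d);A+=M;r+=M@e
    return np.linalg.solve(A,r)
E
python3 - <<'E'
from h import *
for n in("scene","top"):
    cv2.imwrite(f"pics/{n}0.png",viewer.camera(n)); K,e,R=P(n); print(n,K.round(1).tolist(),e.round(3),R.round(3).tolist())
    for t in("bottle_a","bottle_c","weight_500","weight_200","drawer_box","drawer_handle","balance","tray"):
        print(t,[(np.round(d["box"]).tolist(),round(d["confidence"],2)) for d in spotter.spot_in(n,t)])
s=readout.get_state();print(s["t"],s["tool_pos"],s["tool_rot"],s["gripper_width"])
E
```

```text
scene [[464.7, 0.0, 329.4], [0.0, 464.7, 243.3], [0.0, 0.0, 1.0]] [ 0.539 -0.61   0.561] [[1.0, 0.024, 0.003], [0.011, -0.55, 0.835], [0.022, -0.834, -0.551]]
bottle_a [([311.0, 194.0, 333.0, 241.0], 0.96), ([237.0, 222.0, 267.0, 278.0], 0.84), ([305.0, 244.0, 325.0, 305.0], 0.62)]
bottle_c [([311.0, 194.0, 333.0, 241.0], 0.96), ([237.0, 222.0, 267.0, 278.0], 0.84), ([305.0, 244.0, 325.0, 305.0], 0.62)]
weight_500 [([334.0, 208.0, 439.0, 318.0], 0.39)]
weight_200 [([334.0, 208.0, 439.0, 318.0], 0.39)]
drawer_box [([333.0, 211.0, 436.0, 316.0], 0.68)]
drawer_handle [([337.0, 210.0, 367.0, 315.0], 0.56)]
balance [([201.0, 324.0, 356.0, 432.0], 0.73)]
tray []
top [[453.8, 0.0, 316.4], [0.0, 453.8, 247.3], [0.0, 0.0, 1.0]] [0.396 0.126 1.095] [[0.028, -0.989, 0.142], [-1.0, -0.03, -0.009], [0.013, -0.142, -0.99]]
bottle_a [([240.0, 242.0, 270.0, 268.0], 0.83), ([294.0, 256.0, 310.0, 280.0], 0.79), ([295.0, 306.0, 321.0, 330.0], 0.72), ([336.0, 253.0, 354.0, 273.0], 0.7)]
bottle_c [([240.0, 242.0, 270.0, 268.0], 0.83), ([294.0, 256.0, 310.0, 280.0], 0.79), ([295.0, 306.0, 321.0, 330.0], 0.72), ([336.0, 253.0, 354.0, 273.0], 0.7)]
weight_500 []
weight_200 []
drawer_box [([280.0, 168.0, 365.0, 246.0], 0.63)]
drawer_handle [([286.0, 222.0, 372.0, 249.0], 0.66)]
balance [([396.0, 238.0, 467.0, 325.0], 0.95)]
tray [([163.0, 222.0, 238.0, 308.0], 0.92)]
0.9 [ 0.29894237 -0.60520351  0.23265039] [[ 8.96575831e-01  4.42890256e-01 -1.05051854e-05]
 [ 4.42890256e-01 -8.96575831e-01  8.75849171e-06]
 [-5.53964471e-06 -1.25052962e-05 -1.00000000e+00]] 0.0929015415989182
```

View pics/scene0.png

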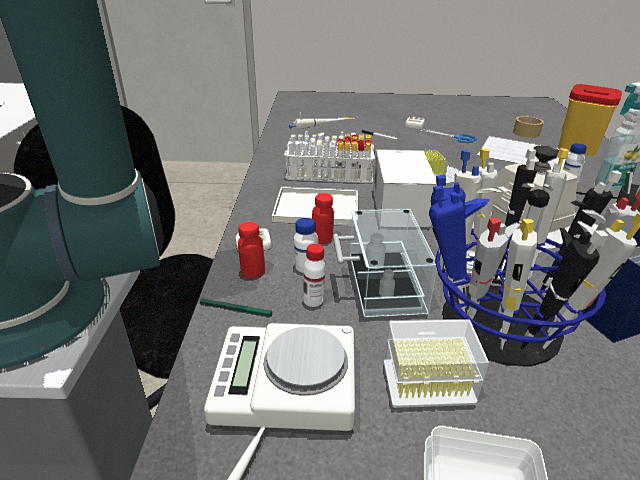

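View pics/top0.png

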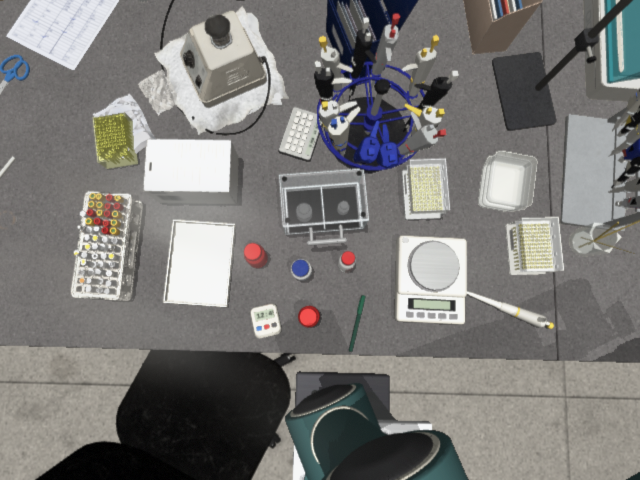

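```bash
python3 - <<'E'
import cv2
a=cv2.imread("pics/top0.png")[165:285,240:375];cv2.imwrite("pics/topc.png",cv2.resize(a,None,fx=5,fy=5,interpolation=cv2.INTER_CUBIC))
a=cv2.imread("pics/scene0.png")[185:325,260:450];cv2.imwrite("pics/scenec.png",cv2.resize(a,None,fx=4,fy=4,interpolation=cv2.INTER_CUBIC))
E
```

```text
(no output)
```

View pics/topc.png

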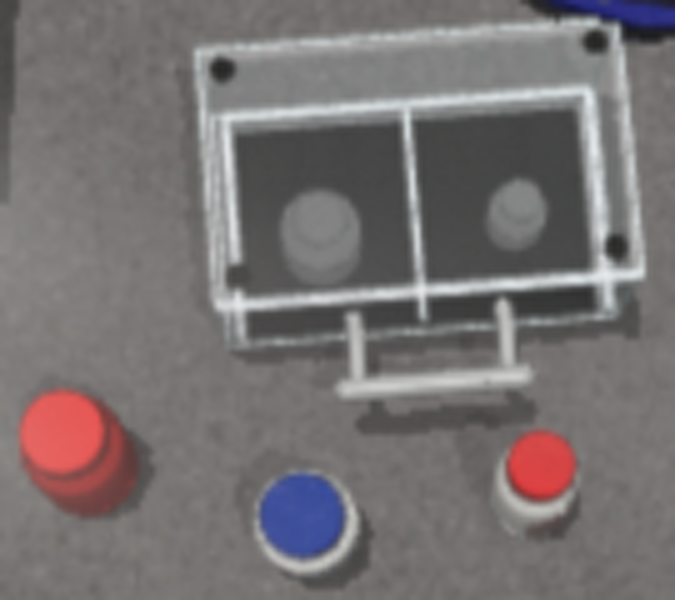

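View pics/scenec.png

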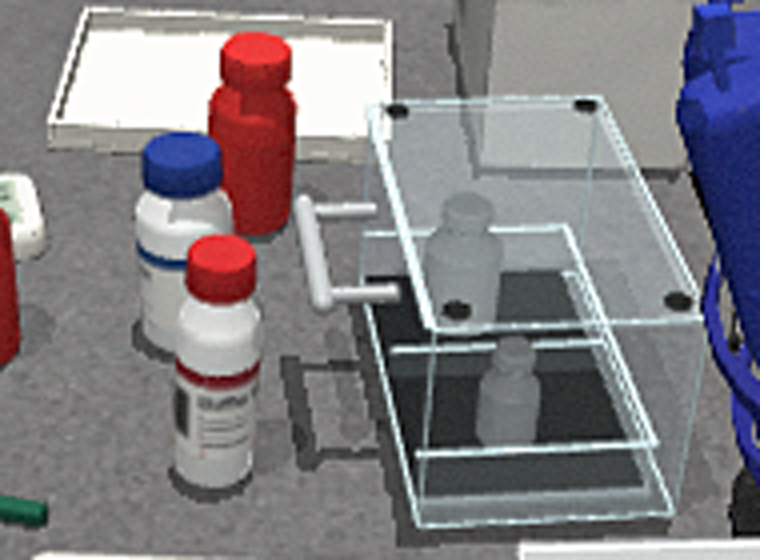

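```bash
python3 - <<'E'
from h import *
T=lambda x,y:("top",240+x/5,165+y/5); S=lambda x,y:("scene",260+x/4,185+y/4)
for n,a,b in[("capc",T(302,516),S(182,148)),("capa",T(541,464),S(221,252)),("knob500",T(322,212),S(469,203)),("knob200",T(520,196),S(516,345)),
 ("hL",T(346,388),S(303,203)),("hR",T(526,374),S(322,300)),("pan",("top",434,266),("scene",307,356)),("redL",T(63,432),S(256,48)),
 ("boxFL",T(215,304),S(368,103)),("boxFR",T(640,274),S(432,325)),("boxBR",T(618,22),S(700,317)),("boxBL",T(197,50),S(603,98))]:
    p=tri(a,b); print(n,p.round(4), (proj(*[a[0],p])-a[1:]).round(1),(proj(b[0],p)-b[1:]).round(1))
# tray outline: segment white
im=cv2.imread("pics/top0.png");
for nm,(x0,y0,x1,y1),z in(("tray",(155,212,245,315),.018),("bal",(390,230,475,330),.056)):
    g=cv2.cvtColor(im,6)[y0:y1,x0:x1];m=(g>170).astype(np.uint8);m=cv2.morphologyEx(m,cv2.MORPH_CLOSE,np.ones((7,7)))
    c=max(cv2.findContours(m,0,2)[0],key=cv2.contourArea);r=cv2.minAreaRect(c);print(nm,r)
    print(np.array([atz("top",u+x0,v+y0,z) for u,v in cv2.boxPoints(r)]).round(3).tolist(),atz("top",r[0][0]+x0,r[0][1]+y0,z).round(3))
print("redfront",atz("top",309,316,.1))
E
```

```text
capc [0.4928 0.1512 0.1059] [-0.1 -1.1] [-1.2  0.1]
capa [0.5163 0.0478 0.1167] [-0.  -0.5] [-0.7  0.1]
knob500 [0.633  0.1471 0.0817] [ 0.  -0.3] [-0.3  0.1]
knob200 [0.6479 0.0556 0.0652] [ 0.  -0.5] [-0.7  0.1]
hL [0.5519 0.1337 0.0878] [-0.  -0.7] [-0.8  0.1]
hR [0.5604 0.053  0.0891] [-0.  -0.6] [-0.7  0.1]
pan [ 0.5108 -0.1522  0.0678] [-0.1 -1.1] [-1.8  0.2]
redL [0.5264 0.2574 0.1047] [-0.  -0.9] [-0.9  0.1]
boxFL [0.5839 0.1924 0.11  ] [-0.  -0.5] [-0.6  0.1]
boxFR [0.6036 0.005  0.1118] [-0.  -0.9] [-1.1  0.2]
boxBR [0.7172 0.0162 0.1114] [ 0.  -0.1] [-0.1  0. ]
boxBL [0.7009 0.205  0.1087] [ 0. -1.] [-1.1  0.2]
tray ((43.44554138183594, 50.54454803466797), (63.682373046875, 85.57318878173828), 5.710593223571777)
[[0.41, 0.474, 0.018], [0.614, 0.469, 0.018], [0.603, 0.316, 0.018], [0.399, 0.325, 0.018]] [0.505 0.396 0.018]
bal ((46.04143524169922, 49.610599517822266), (77.05815887451172, 85.85235595703125), 2.0825653076171875)
[[0.381, -0.068, 0.056], [0.579, -0.075, 0.056], [0.578, -0.255, 0.056], [0.38, -0.243, 0.056]] [ 0.478 -0.16   0.056]
redfront [0.38760821 0.12899412 0.1       ]
```

Call:
drive_tool(rows=[[10,39.5,0,0,0,-0.115,1],[10,39.5,0,0,0,-0.115,1],[10,39.5,0,0,0,-0.115,1],[10,39.5,0,0,0,-0.114,1],[10,39.5,0,0,0,0,1],[10,39.5,0,0,0,0,1],[10,39.5,0,0,0,0,1],[10,39.5,0,0,0,0,1]], squeeze=12)

```text
t: 1.57
tool_pos: [0.3788, -0.2874, 0.2328]
tool_rot: [[1.0, -0.001, 0.0], [-0.001, -1.0, -0.0], [0.0, 0.0, -1.0]]
ft_force: [1.9, -0.1, 0.2]
gripper_width: 0.0933
finger_force: 0.0
```

Call:
drive_tool(rows=[[10,39.5,0,0,0,0,1],[10,39.5,0,0,0,0,1],[10,39.5,0,0,0,0,1],[10,39.5,0,0,0,0,1],[10,39.5,0,0,0,0,1],[10,39.5,0,0,0,0,1],[10,39.5,0,0,0,0,1],[10,39.5,0,0,0,0,1]])

```text
t: 2.23
tool_pos: [0.4589, 0.0289, 0.2331]
tool_rot: [[1.0, -0.0, 0.001], [-0.0, -1.0, -0.0], [0.001, 0.0, -1.0]]
ft_force: [2.0, -0.6, -0.4]
gripper_width: 0.0932
finger_force: 0.0
```

Call:
drive_tool(rows=[[10,39.5,0,0,0,0,1],[10,39.5,0,0,0,0,1],[12,30,0,0,0,0,1],[0,0,0,0,0,0,1],[0,0,0,0,0,0,1]])

```text
t: 2.65
tool_pos: [0.4909, 0.137, 0.2323]
tool_rot: [[1.0, 0.002, -0.001], [0.002, -1.0, -0.0], [-0.001, 0.0, -1.0]]
ft_force: [0.0, -0.7, 0.2]
gripper_width: 0.0931
finger_force: 0.0
```

Call:
drive_tool(rows=[[2,14,-30,0,0,0,1],[0,0,-35,0,0,0,0.9],[0,0,-35,0,0,0,0.8],[0,0,-35,0,0,0,0.75],[0,0,-25,0,0,0,0.75],[0,0,-10,0,0,0,0.7],[0,0,0,0,0,0,0.65],[0,0,0,0,0,0,0.6]])

```text
t: 3.32
tool_pos: [0.4934, 0.1492, 0.0638]
tool_rot: [[1.0, -0.001, 0.001], [-0.001, -1.0, 0.0], [0.001, -0.0, -1.0]]
ft_force: [0.7, -0.4, 0.4]
gripper_width: 0.0585
finger_force: 0.0
```

Call:
drive_tool(rows=[[0,0,0,0,0,0,0.57],[0,0,0,0,0,0,0.54],[0,0,0,0,0,0,0.51],[0,0,0,0,0,0,0.48],[0,0,0,0,0,0,0.4],[0,0,0,0,0,0,0.4],[0,0,0,0,0,0,0.4]])

```text
t: 3.9
tool_pos: [0.4936, 0.15, 0.0639]
tool_rot: [[1.0, -0.0, 0.002], [-0.0, -1.0, 0.001], [0.002, -0.001, -1.0]]
ft_force: [0.6, 0.8, 7.0]
gripper_width: 0.0479
finger_force: 12.0
```

Call:
drive_tool(rows=[[0,0,10,0,0,0,0.4],[0,0,30,0,0,0,0.4],[0,0,40,0,0,0,0.4],[0,0,40,0,0,0,0.4],[0,0,25,0,0,0,0.4],[0,10,5,0,0,0,0.4],[-5,30,0,0,0,0,0.4],[-5,35,0,0,0,0,0.4]])

```text
t: 4.57
tool_pos: [0.4829, 0.2248, 0.2134]
tool_rot: [[1.0, -0.003, 0.001], [-0.003, -1.0, 0.0], [0.001, -0.0, -1.0]]
ft_force: [0.3, -0.2, -0.7]
gripper_width: 0.048
finger_force: 11.9
```

Call:
drive_tool(rows=[[-6,35,0,0,0,0,0.4],[-6,35,0,0,0,0,0.4],[-6,35,0,0,0,0,0.4],[-6,35,0,0,0,0,0.4],[-4,25,0,0,0,0,0.4],[0,5,0,0,0,0,0.4],[0,0,-20,0,0,0,0.4],[0,0,-35,0,0,0,0.4]])

```text
t: 5.23
tool_pos: [0.4557, 0.3963, 0.1603]
tool_rot: [[1.0, 0.001, 0.004], [0.001, -1.0, 0.003], [0.004, -0.003, -1.0]]
ft_force: [0.9, -0.5, -1.3]
gripper_width: 0.0476
finger_force: 11.9
```

Call:
drive_tool(rows=[[0,0,-35,0,0,0,0.4],[0,0,-25,0,0,0,0.4],[0,0,-15,0,0,0,0.4],[0,0,-8,0,0,0,0.4],[0,0,-4,0,0,0,0.4],[0,0,0,0,0,0,0.4],[0,0,0,0,0,0,0.4]])

```text
t: 5.82
tool_pos: [0.4553, 0.395, 0.0718]
tool_rot: [[1.0, -0.0, 0.001], [-0.0, -1.0, 0.001], [0.001, -0.001, -1.0]]
ft_force: [0.1, -0.1, -0.9]
gripper_width: 0.0478
finger_force: 11.9
```

Call:
drive_tool(rows=[[0,0,-1.5,0,0,0,0.4],[0,0,-1.5,0,0,0,0.4],[0,0,-0.7,0,0,0,0.4],[0,0,0,0,0,0,0.4]])

```text
t: 6.15
tool_pos: [0.4554, 0.3952, 0.068]
tool_rot: [[1.0, -0.0, 0.001], [-0.0, -1.0, 0.001], [0.001, -0.001, -1.0]]
ft_force: [-0.0, -0.0, 4.2]
gripper_width: 0.0477
finger_force: 11.9
```

Call:
drive_tool(rows=[[0,0,0,0,0,0,0.53],[0,0,0,0,0,0,0.6],[0,0,0,0,0,0,0.7],[0,0,20,0,0,0,0.75],[0,0,35,0,0,0,0.75],[0,0,35,0,0,0,0.75],[0,0,35,0,0,0,0.75],[0,0,25,0,0,0,0.75]])

```text
t: 6.82
tool_pos: [0.4551, 0.3949, 0.2203]
tool_rot: [[1.0, -0.0, 0.002], [-0.0, -1.0, 0.001], [0.002, -0.001, -1.0]]
ft_force: [-0.8, 0.5, 0.5]
gripper_width: 0.0694
finger_force: 0.0
```

Call:
drive_tool(rows=[[6,-35,0,0,0,0,0.75],[7,-40,0,0,0,0,0.75],[7,-40,0,0,0,0,0.75],[7,-40,0,0,0,0,0.75],[7,-40,0,0,0,0,0.75],[7,-40,0,0,0,0,0.75],[7,-40,0,0,0,0,0.75],[7,-40,0,0,0,0,0.75]])

```text
t: 7.48
tool_pos: [0.5097, 0.0779, 0.2171]
tool_rot: [[1.0, -0.0, 0.0], [-0.0, -1.0, -0.0], [0.0, 0.0, -1.0]]
ft_force: [0.2, 0.9, -0.1]
gripper_width: 0.0696
finger_force: 0.0
```

Call:
drive_tool(rows=[[5.5,-25,0,0,0,0,0.75],[0,-7,-20,0,0,0,0.75],[0,0,-35,0,0,0,0.75],[0,0,-35,0,0,0,0.75],[0,0,-35,0,0,0,0.7],[0,0,-20,0,0,0,0.65],[0,0,-8,0,0,0,0.6],[0,0,0,0,0,0,0.55]])

```text
t: 8.15
tool_pos: [0.5146, 0.0477, 0.0623]
tool_rot: [[1.0, -0.0, -0.003], [-0.0, -1.0, -0.0], [-0.003, 0.0, -1.0]]
ft_force: [0.3, 0.8, -0.1]
gripper_width: 0.0533
finger_force: 0.0
```

Call:
drive_tool(rows=[[0,0,0,0,0,0,0.51],[0,0,0,0,0,0,0.48],[0,0,0,0,0,0,0.45],[0,0,0,0,0,0,0.42],[0,0,0,0,0,0,0.39],[0,0,0,0,0,0,0.33],[0,0,0,0,0,0,0.3],[0,0,0,0,0,0,0.3]])

```text
t: 8.82
tool_pos: [0.5159, 0.0479, 0.0648]
tool_rot: [[1.0, -0.0, 0.001], [-0.0, -1.0, 0.0], [0.001, -0.0, -1.0]]
ft_force: [0.3, 1.5, 6.5]
gripper_width: 0.0377
finger_force: 12.0
```

Call:
drive_tool(rows=[[0,0,10,0,0,0,0.3],[0,0,30,0,0,0,0.3],[0,0,40,0,0,0,0.3],[0,0,40,0,0,0,0.3],[0,0,30,0,0,0,0.3],[1,15,5,0,0,0,0.3],[2,35,0,0,0,0,0.3],[2,35,0,0,0,0,0.3]])

```text
t: 9.48
tool_pos: [0.5205, 0.1331, 0.2207]
tool_rot: [[1.0, -0.003, 0.002], [-0.003, -1.0, 0.0], [0.002, -0.0, -1.0]]
ft_force: [0.3, 0.7, -0.4]
gripper_width: 0.0375
finger_force: 12.0
```

Call:
drive_tool(rows=[[2,38,0,0,0,0,0.3],[2,38,0,0,0,0,0.3],[2,38,0,0,0,0,0.3],[2,38,0,0,0,0,0.3],[2,38,0,0,0,0,0.3],[2,38,0,0,0,0,0.3],[2,25,0,0,0,0,0.3],[0,9,0,0,0,0,0.3]])

```text
t: 10.15
tool_pos: [0.5339, 0.3979, 0.2187]
tool_rot: [[1.0, 0.002, -0.001], [0.002, -1.0, -0.0], [-0.001, 0.0, -1.0]]
ft_force: [0.1, -0.3, 0.5]
gripper_width: 0.0371
finger_force: 12.0
```

Call:
drive_tool(rows=[[0,0,-20,0,0,0,0.3],[0,0,-35,0,0,0,0.3],[0,0,-35,0,0,0,0.3],[0,0,-30,0,0,0,0.3],[0,0,-16,0,0,0,0.3],[0,0,-8,0,0,0,0.3],[0,0,-3,0,0,0,0.3],[0,0,0,0,0,0,0.3]])

```text
t: 10.82
tool_pos: [0.5347, 0.3946, 0.0726]
tool_rot: [[1.0, -0.0, 0.0], [-0.0, -1.0, 0.0], [0.0, -0.0, -1.0]]
ft_force: [0.4, -0.5, -0.6]
gripper_width: 0.0376
finger_force: 12.0
```

Call:
drive_tool(rows=[[0,0,-1.5,0,0,0,0.3],[0,0,-1.5,0,0,0,0.3],[0,0,-0.8,0,0,0,0.3],[0,0,0,0,0,0,0.3]])

```text
t: 11.15
tool_pos: [0.5347, 0.395, 0.0689]
tool_rot: [[1.0, -0.0, 0.001], [-0.0, -1.0, 0.001], [0.001, -0.001, -1.0]]
ft_force: [-0.2, -0.3, 0.6]
gripper_width: 0.0373
finger_force: 12.0
```

Call:
drive_tool(rows=[[0,0,0,0,0,0,0.43],[0,0,0,0,0,0,0.5],[0,0,0,0,0,0,0.6],[0,0,20,0,0,0,0.6],[0,0,35,0,0,0,0.6],[0,0,35,0,0,0,0.6],[0,0,35,0,0,0,0.6],[0,0,25,0,0,0,0.6]])

```text
t: 11.82
tool_pos: [0.5346, 0.395, 0.2218]
tool_rot: [[1.0, -0.0, 0.002], [-0.0, -1.0, 0.001], [0.002, -0.001, -1.0]]
ft_force: [0.9, 0.6, 0.9]
gripper_width: 0.0556
finger_force: 0.0
```

Call:
drive_tool(rows=[[2,-30,0,0,0,0.12,0.5],[2,-30,0,0,0,0.12,0.4],[2,-30,0,0,0,0.12,0.3],[2,-30,0,0,0,0.12,0.3],[2,-30,0,0,0,0.12,0.3],[2,-30,0,0,0,0.12,0.3],[2,-30,0,0,0,0.12,0.3],[2,-30,0,0,0,0.12,0.3]])

```text
t: 12.48
tool_pos: [0.5503, 0.1534, 0.2183]
tool_rot: [[0.569, 0.823, 0.0], [0.823, -0.569, 0.0], [0.0, 0.0, -1.0]]
ft_force: [0.6, -0.3, 0.7]
gripper_width: 0.0279
finger_force: 0.0
```

```bash
python3 - <<'E'
from h import *
print(readout.get_state()["joint_pos"])
a=viewer.camera("scene");cv2.imwrite("pics/s1.png",a);b=viewer.camera("top");cv2.imwrite("pics/t1.png",b)
cv2.imwrite("pics/m1.png",np.hstack([cv2.resize(a[130:330,200:460],(400,308)),cv2.resize(b[160:345,150:390],(400,308))]))
E
```

```text
[ 2.27221708e-01 -1.06345582e-01  1.68787553e+00  1.22148409e-05
  1.55978788e+00  8.32160660e-01]
```

View pics/m1.png

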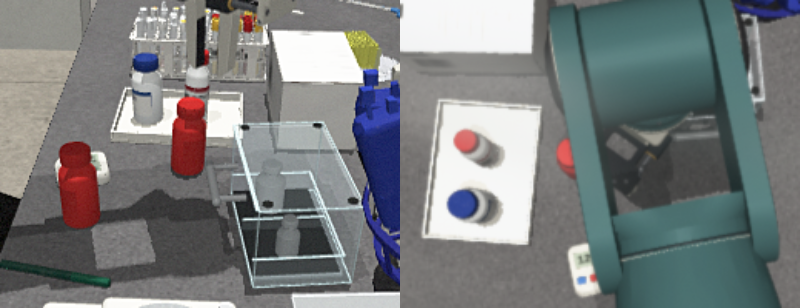

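Call:
drive_tool(rows=[[1,-10,0,0,0,0.119,0.23],[1,-10,0,0,0,0.119,0.23],[1,-10,0,0,0,0.119,0.23],[1,-10,0,0,0,0.119,0.23],[1,-10,0,0,0,0.119,0.23],[1,-10,0,0,0,0.12,0.23],[0,0,0,0,0,0,0.23],[0,0,0,0,0,0,0.23]])

```text
t: 13.25
tool_pos: [0.5565, 0.0951, 0.2182]
tool_rot: [[-0.098, 0.995, 0.0], [0.995, 0.098, 0.0], [0.0, 0.0, -1.0]]
ft_force: [-0.5, -0.6, 0.3]
gripper_width: 0.0215
finger_force: 0.0
```

Call:
drive_tool(rows=[[0,0,-20,0,0,0,0.23],[0,0,-35,0,0,0,0.23],[0,0,-35,0,0,0,0.23],[0,0,-20,0,0,0,0.23],[0,0,-15,0,0,0,0.23],[0,0,-10,0,0,0,0.23],[0,0,-3,0,0,0,0.23],[0,0,0,0,0,0,0.23]])

```text
t: 13.92
tool_pos: [0.5563, 0.0952, 0.0799]
tool_rot: [[-0.102, 0.995, -0.001], [0.995, 0.102, 0.0], [0.0, -0.001, -1.0]]
ft_force: [-0.4, 1.0, -0.3]
gripper_width: 0.0214
finger_force: 0.0
```

Call:
drive_tool(rows=[[0,0,0,0,0,0,0.15],[0,0,0,0,0,0,0.1],[0,0,0,0,0,0,0.05],[0,0,0,0,0,0,0.05]], squeeze=10)

```text
t: 14.25
tool_pos: [0.5566, 0.0949, 0.0813]
tool_rot: [[-0.103, 0.995, 0.001], [0.995, 0.103, 0.0], [0.0, 0.001, -1.0]]
ft_force: [-4.8, 0.7, 7.6]
gripper_width: 0.0107
finger_force: 10.0
```

Call:
drive_tool(rows=[[-8,-0.8,0,0,0,0,0.05],[-14,-1.5,0,0,0,0,0.05],[-14,-1.5,0,0,0,0,0.05],[-14,-1.5,0,0,0,0,0.05],[-14,-1.5,0,0,0,0,0.05],[-14,-1.5,0,0,0,0,0.05],[-14,-1.5,0,0,0,0,0.05],[-8,-0.8,0,0,0,0,0.05]])

```text
t: 14.92
tool_pos: [0.4558, 0.084, 0.0813]
tool_rot: [[-0.103, 0.995, 0.002], [0.995, 0.103, -0.0], [-0.0, 0.002, -1.0]]
ft_force: [1.7, -2.2, 3.7]
gripper_width: 0.0103
finger_force: 10.0
```

Call:
drive_tool(rows=[[-3,-0.3,0,0,0,0,0.05],[0,0,0,0,0,0,0.05]])

```text
t: 15.08
tool_pos: [0.4531, 0.0837, 0.0813]
tool_rot: [[-0.103, 0.995, 0.002], [0.995, 0.103, -0.0], [-0.0, 0.002, -1.0]]
ft_force: [0.3, -1.8, 5.0]
gripper_width: 0.0109
finger_force: 10.0
```

Call:
drive_tool(rows=[[0,0,0,0,0,0,0.15],[0,0,0,0,0,0,0.23],[0,0,10,0,0,0,0.23],[0,0,30,0,0,0,0.23],[0,0,35,0,0,0,0.23],[0,0,35,0,0,0,0.3],[0,0,30,0,0,0,0.4],[0,-10,10,0,0,0,0.5]])

```text
t: 15.75
tool_pos: [0.4542, 0.0747, 0.2356]
tool_rot: [[-0.105, 0.994, 0.005], [0.994, 0.105, 0.001], [0.0, 0.005, -1.0]]
ft_force: [0.7, 1.0, 0.6]
gripper_width: 0.0367
finger_force: 0.0
```

Call:
drive_tool(rows=[[0,-30,0,0,0,-0.12,0.6],[0,-30,0,0,0,-0.12,0.7],[0,-30,0,0,0,-0.12,0.7],[0,-30,0,0,0,-0.12,0.7],[0,-30,0,0,0,-0.12,0.7],[0,-30,0,0,0,-0.12,0.7],[0,-30,0,0,0,-0.12,0.7],[0,-30,0,0,0,-0.12,0.7]])

```text
t: 16.42
tool_pos: [0.4528, -0.1678, 0.2302]
tool_rot: [[0.759, 0.651, -0.0], [0.651, -0.759, 0.0], [-0.0, -0.0, -1.0]]
ft_force: [0.5, -0.2, -0.1]
gripper_width: 0.0651
finger_force: 0.0
```

Call:
drive_tool(rows=[[0,-20,0,0,0,-0.122,0.7],[0,0,0,0,0,-0.122,0.7],[0,0,0,0,0,-0.122,0.7],[0,0,0,0,0,-0.122,0.7],[0,0,0,0,0,-0.122,0.7],[0,0,0,0,0,0,0.7]])

```text
t: 16.92
tool_pos: [0.4531, -0.1864, 0.2301]
tool_rot: [[0.995, 0.098, -0.001], [0.098, -0.995, 0.0], [-0.0, -0.0, -1.0]]
ft_force: [-0.5, -0.6, -0.4]
gripper_width: 0.0651
finger_force: 0.0
```

```bash
python3 - <<'E'
from h import *
a=viewer.camera("scene");cv2.imwrite("pics/s2.png",a);b=viewer.camera("top");cv2.imwrite("pics/t2.png",b)
cv2.imwrite("pics/m2.png",np.hstack([cv2.resize(a[190:330,280:420],(400,400),interpolation=2),cv2.resize(b[165:305,260:400],(400,400),interpolation=2)]))
for n in("scene","top"): print([(np.round(d["box"]).tolist(),round(d["confidence"],2)) for d in spotter.spot_in(n,"weight_500")])
p=(.5295,.136,.08);print(proj("scene",p),proj("top",p))
E
```

```text
[([314.0, 236.0, 332.0, 276.0], 0.77), ([324.0, 272.0, 335.0, 301.0], 0.73)]
[([300.0, 245.0, 317.0, 262.0], 0.63), ([341.0, 245.0, 355.0, 256.0], 0.44)]
[323.10881342 238.36813192] [307.85474496 252.25795714]
```

View pics/m2.png

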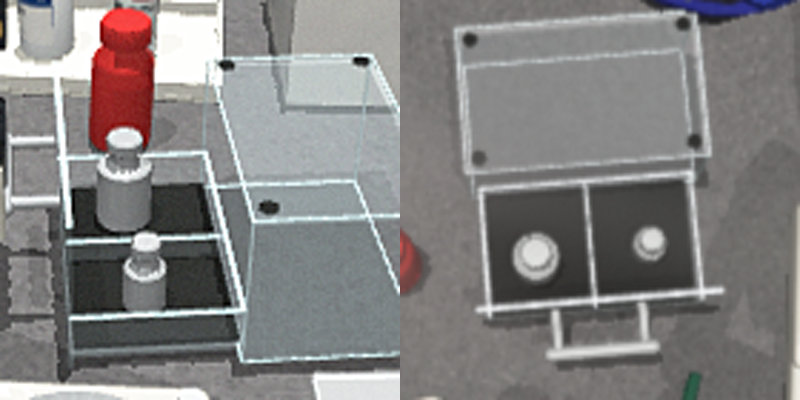

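Call:
drive_tool(rows=[[9.4,40,0,0,0,0,0.7],[9.4,40,0,0,0,0,0.7],[9.4,40,0,0,0,0,0.7],[9.4,40,0,0,0,0,0.7],[9.4,40,0,0,0,0,0.7],[9.4,40,0,0,0,0,0.7],[9.4,40,0,0,0,0,0.7],[9.6,40,0,0,0,0,0.7]])

```text
t: 17.78
tool_pos: [0.5287, 0.1362, 0.2303]
tool_rot: [[0.994, 0.108, 0.0], [0.108, -0.994, 0.0], [0.0, -0.0, -1.0]]
ft_force: [0.5, -0.5, 1.5]
gripper_width: 0.0653
finger_force: 0.0
```

Call:
drive_tool(rows=[[0,3,-30,0,0,0,0.7],[0,0,-30,0,0,0,0.7],[0,0,0,0,0,0,0.7],[0,0,0,0,0,0,0.7]])

```text
t: 18.12
tool_pos: [0.5282, 0.1368, 0.1695]
tool_rot: [[0.994, 0.107, -0.003], [0.107, -0.994, -0.001], [-0.003, 0.0, -1.0]]
ft_force: [0.6, 0.3, 0.0]
gripper_width: 0.0652
finger_force: 0.0
```

Call:
drive_tool(rows=[[0,0,-35,0,0,0,0.65],[0,0,-30,0,0,0,0.65],[0,0,-20,0,0,0,0.65],[0,0,-15,0,0,0,0.62],[0,0,-8,0,0,0,0.58],[0,0,-5,0,0,0,0.55],[0,0,0,0,0,0,0.51],[0,0,0,0,0,0,0.48]], squeeze=30)

```text
t: 18.78
tool_pos: [0.5295, 0.1368, 0.0587]
tool_rot: [[0.995, 0.105, 0.002], [0.105, -0.995, 0.0], [0.002, -0.0, -1.0]]
ft_force: [-0.2, 1.4, -1.0]
gripper_width: 0.0462
finger_force: 0.6
```

Call:
drive_tool(rows=[[0,0,0,0,0,0,0.45],[0,0,0,0,0,0,0.42],[0,0,0,0,0,0,0.39],[0,0,0,0,0,0,0.34],[0,0,0,0,0,0,0.3],[0,0,0,0,0,0,0.3],[0,0,0,0,0,0,0.3]])

```text
t: 19.37
tool_pos: [0.5299, 0.1381, 0.0595]
tool_rot: [[0.994, 0.105, 0.003], [0.105, -0.994, 0.003], [0.003, -0.002, -1.0]]
ft_force: [-1.1, 7.7, 9.1]
gripper_width: 0.0363
finger_force: 30.2
```

Call:
drive_tool(rows=[[0,0,5,0,0,0,0.3],[0,0,15,0,0,0,0.3],[0,0,30,0,0,0,0.3],[0,0,30,0,0,0,0.3],[0,0,30,0,0,0,0.3],[0,0,30,0,0,0,0.3],[0,0,10,0,0,0,0.3],[0,0,0,0,0,0,0.3]])

```text
t: 20.03
tool_pos: [0.5296, 0.137, 0.21]
tool_rot: [[0.995, 0.105, 0.004], [0.105, -0.995, 0.001], [0.004, -0.0, -1.0]]
ft_force: [-0.4, 0.7, -5.7]
gripper_width: 0.0369
finger_force: 29.9
```

```bash
python3 - <<'E'
from h import *
a=viewer.camera("scene");cv2.imwrite("pics/s3.png",cv2.resize(a[100:320,240:440],None,fx=2.5,fy=2.5,interpolation=2))
E
```

```text
(no output)
```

View pics/s3.png

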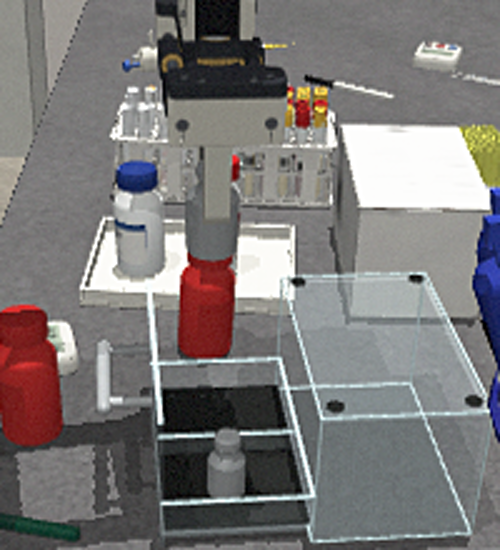

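```bash
python3 - <<'E'
from h import *
t=cv2.imread("pics/top0.png");s=cv2.imread("pics/scene0.png")
g=cv2.cvtColor(t,6)[230:330,390:475]; c=cv2.HoughCircles(cv2.resize(g,None,fx=4,fy=4,interpolation=2),cv2.HOUGH_GRADIENT,1,400,param1=120,param2=20,minRadius=90,maxRadius=120);print(c)
# model fit: maximise |gradient| along projected pan rim in each view
for n,im in(("top",t),("scene",s)):
    G=cv2.GaussianBlur(cv2.cvtColor(im,6).astype(np.float32),(0,0),1);M=np.hypot(cv2.Sobel(G,5,1,0),cv2.Sobel(G,5,0,1))
    th=np.linspace(0,2*np.pi,180);best=[]
    for r in(.054,.055,.056):
      for x in np.arange(.49,.53,.001):
        for y in np.arange(-.175,-.135,.001):
          q=np.array([[x+r*np.cos(a),y+r*np.sin(a),.072] for a in th[::2]]);K,e,R=P0=P(n) if not best else P0;u=(q-e)@R@K.T;u=(u[:,:2]/u[:,2:]).astype(np.float32)
          best.append((cv2.remap(M,u[None,:,0],u[None,:,1],1).mean(),r,round(x,3),round(y,3)))
    print(n,sorted(best)[-4:])
cv2.imwrite("pics/pan.png",np.hstack([cv2.resize(t[230:330,385:480],(380,400),interpolation=2),cv2.resize(s[315:435,200:360],(420,400),interpolation=2)]))
E
```

```text
[[[171.5 143.5 101.8]]]
top [(np.float32(125.09216), 0.055, np.float64(0.511), np.float64(-0.154)), (np.float32(125.59599), 0.056, np.float64(0.511), np.float64(-0.155)), (np.float32(125.81638), 0.055, np.float64(0.511), np.float64(-0.155)), (np.float32(126.52762), 0.055, np.float64(0.51), np.float64(-0.155))]
scene [(np.float32(191.12712), 0.055, np.float64(0.511), np.float64(-0.15)), (np.float32(191.8127), 0.054, np.float64(0.512), np.float64(-0.151)), (np.float32(196.85866), 0.054, np.float64(0.511), np.float64(-0.152)), (np.float32(199.80792), 0.054, np.float64(0.511), np.float64(-0.151))]
```

View pics/pan.png

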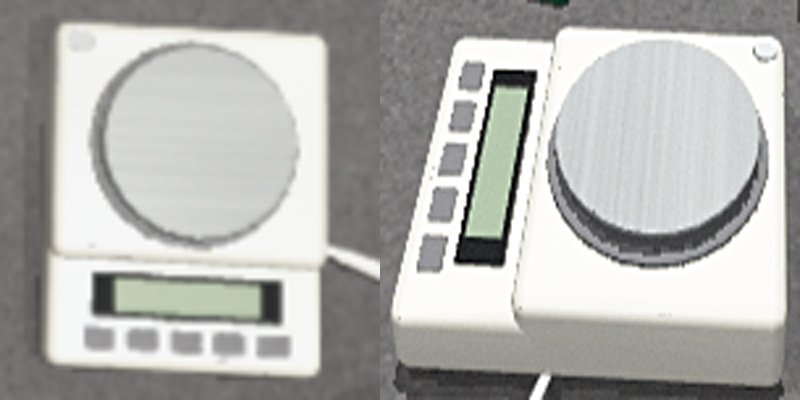

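Call:
drive_tool(rows=[[-1,-15,0,0,0,0,0.3],[-2,-30,0,0,0,0,0.3],[-2,-35,0,0,0,0,0.3],[-2,-35,0,0,0,0,0.3],[-2,-35,0,0,0,0,0.3],[-2,-35,0,0,0,0,0.3],[-2,-35,0,0,0,0,0.3],[-2,-35,0,0,0,0,0.3]])

```text
t: 20.75
tool_pos: [0.5127, -0.1196, 0.2044]
tool_rot: [[0.995, 0.105, -0.003], [0.105, -0.995, 0.001], [-0.003, -0.001, -1.0]]
ft_force: [1.1, 1.2, -5.1]
gripper_width: 0.0369
finger_force: 29.9
```

Call:
drive_tool(rows=[[-2,-25,0,0,0,0,0.3],[-1,-10,-10,0,0,0,0.3],[0,0,-20,0,0,0,0.3],[0,0,-20,0,0,0,0.3],[0,0,-15,0,0,0,0.3],[0,0,-10,0,0,0,0.3],[0,0,-5,0,0,0,0.3],[0,0,0,0,0,0,0.3]])

```text
t: 21.42
tool_pos: [0.5102, -0.1525, 0.1251]
tool_rot: [[0.994, 0.105, -0.003], [0.105, -0.994, 0.001], [-0.003, -0.001, -1.0]]
ft_force: [-1.1, 0.2, -5.4]
gripper_width: 0.037
finger_force: 29.9
```

Call:
drive_tool(rows=[[0,0,-2,0,0,0,0.3],[0,0,-1,0,0,0,0.3],[0,0,0,0,0,0,0.3],[0,0,0,0,0,0,0.3]])

```text
t: 21.75
tool_pos: [0.511, -0.1531, 0.1247]
tool_rot: [[0.995, 0.105, 0.001], [0.105, -0.995, -0.0], [0.001, 0.0, -1.0]]
ft_force: [0.1, -0.6, -4.9]
gripper_width: 0.0371
finger_force: 29.9
```

```bash
python3 - <<'E'
from h import *
a=viewer.camera("scene");cv2.imwrite("pics/s4.png",cv2.resize(a[240:440,180:380],None,fx=3,fy=3,interpolation=2))
p=readout.get_state()["tool_pos"];print(p)
for q in((p[0],p[1],.072),(.511,-.153,.072)):print(3*(proj("scene",q)-[180,240]))
E
```

```text
[ 0.51101803 -0.15314573  0.12465084]
[375.86265709 343.9645243 ]
[375.84092032 343.72941043]
```

View pics/s4.png

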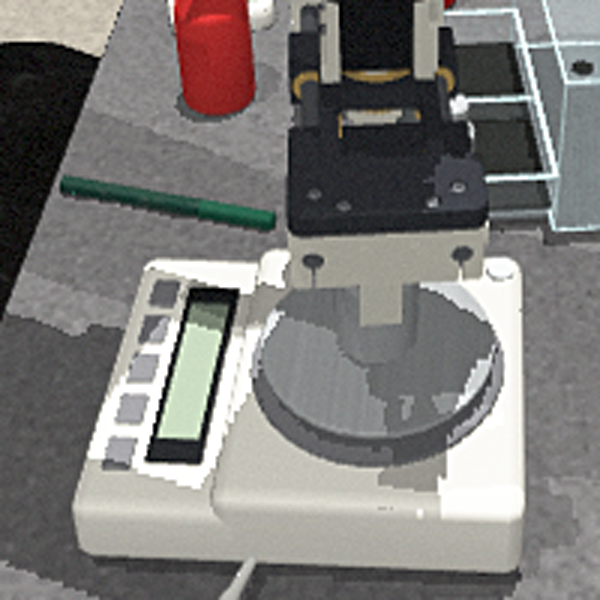

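Call:
drive_tool(rows=[[0,0,-1,0,0,0,0.3],[0,0,-1,0,0,0,0.3],[0,0,-1,0,0,0,0.3],[0,0,-1,0,0,0,0.3],[0,0,0,0,0,0,0.3],[0,0,0,0,0,0,0.3]])

```text
t: 22.3
tool_pos: [0.5108, -0.1531, 0.1201]
tool_rot: [[0.995, 0.105, -0.0], [0.105, -0.995, 0.0], [-0.0, -0.0, -1.0]]
ft_force: [-0.1, 0.2, -5.1]
gripper_width: 0.0372
finger_force: 29.9
```

Call:
drive_tool(rows=[[0,0,-0.5,0,0,0,0.3],[0,0,-0.5,0,0,0,0.3],[0,0,-0.5,0,0,0,0.3],[0,0,0,0,0,0,0.3],[0,0,0,0,0,0,0.3]])

```text
t: 22.72
tool_pos: [0.5109, -0.1531, 0.1188]
tool_rot: [[0.995, 0.105, 0.0], [0.105, -0.995, -0.0], [0.0, 0.0, -1.0]]
ft_force: [-0.0, 1.3, -1.8]
gripper_width: 0.0371
finger_force: 29.9
```

Call:
drive_tool(rows=[[0,0,-0.4,0,0,0,0.3],[0,0,-0.2,0,0,0,0.3],[0,0,0,0,0,0,0.3],[0,0,0,0,0,0,0.3]])

```text
t: 23.05
tool_pos: [0.5109, -0.1531, 0.1182]
tool_rot: [[0.995, 0.105, 0.0], [0.105, -0.995, -0.0], [0.0, 0.0, -1.0]]
ft_force: [-0.2, 0.5, -1.5]
gripper_width: 0.0368
finger_force: 29.9
```

Call:
drive_tool(rows=[[0,0,-0.4,0,0,0,0.3],[0,0,0,0,0,0,0.3],[0,0,0,0,0,0,0.4],[0,0,0,0,0,0,0.42],[0,0,0,0,0,0,0.46],[0,0,0,0,0,0,0.52],[0,0,0,0,0,0,0.6]])

```text
t: 23.63
tool_pos: [0.5109, -0.1532, 0.1177]
tool_rot: [[0.995, 0.105, 0.0], [0.105, -0.995, -0.0], [0.0, 0.0, -1.0]]
ft_force: [-0.5, 0.7, 0.0]
gripper_width: 0.0509
finger_force: 0.0
```

Call:
drive_tool(rows=[[0,0,5,0,0,0,0.65],[0,0,15,0,0,0,0.65],[0,0,30,0,0,0,0.65],[0,0,30,0,0,0,0.6],[0,0,20,0,0,0,0.5],[-5,30,12,0,0,0.12,0.4],[-6,30,0,0,0,0.12,0.3],[-6,30,0,0,0,0.12,0.23]])

```text
t: 24.3
tool_pos: [0.4937, -0.0624, 0.231]
tool_rot: [[0.892, 0.452, 0.002], [0.452, -0.892, -0.0], [0.001, 0.001, -1.0]]
ft_force: [1.1, 0.3, -0.6]
gripper_width: 0.0339
finger_force: 0.0
```

Call:
drive_tool(rows=[[-6,30,0,0,0,0.12,0.23],[-6,30,0,0,0,0.12,0.23],[-6,30,0,0,0,0.12,0.23],[-6,30,0,0,0,0.12,0.23],[-6,20,0,0,0,0.12,0.23],[-6,7,0,0,0,0.12,0.23],[-5,0,0,0,0,0.12,0.23],[0,0,0,0,0,0.12,0.23]])

```text
t: 24.97
tool_pos: [0.4522, 0.0846, 0.2303]
tool_rot: [[0.138, 0.99, 0.001], [0.99, -0.138, 0.0], [0.0, 0.001, -1.0]]
ft_force: [0.1, -0.0, -0.3]
gripper_width: 0.0214
finger_force: 0.0
```

Call:
drive_tool(rows=[[0,0,0,0,0,0.12,0.23],[0,0,0,0,0,0.12,0.23],[0,0,0,0,0,0,0.23],[0,0,0,0,0,0,0.23]])

```text
t: 25.3
tool_pos: [0.4528, 0.0839, 0.23]
tool_rot: [[-0.09, 0.996, 0.0], [0.996, 0.09, 0.0], [-0.0, 0.0, -1.0]]
ft_force: [1.5, 0.7, 0.3]
gripper_width: 0.0212
finger_force: 0.0
```

```bash
python3 - <<'E'
from h import *
a=viewer.camera("scene");cv2.imwrite("pics/s5.png",a);b=viewer.camera("top");cv2.imwrite("pics/t5.png",b)
cv2.imwrite("pics/m5.png",np.hstack([cv2.resize(a[230:430,200:400],(400,400),interpolation=2),cv2.resize(b[230:330,385:485],(400,400),interpolation=2)]))
for n,o,k in(("scene",(200,230),2),("top",(385,230),4)):print(k*(proj(n,(.511,-.153,.139))-o))
E
```

```text
[209.88008408 177.91219971]
[232.93544068 125.24048338]
```

View pics/m5.png

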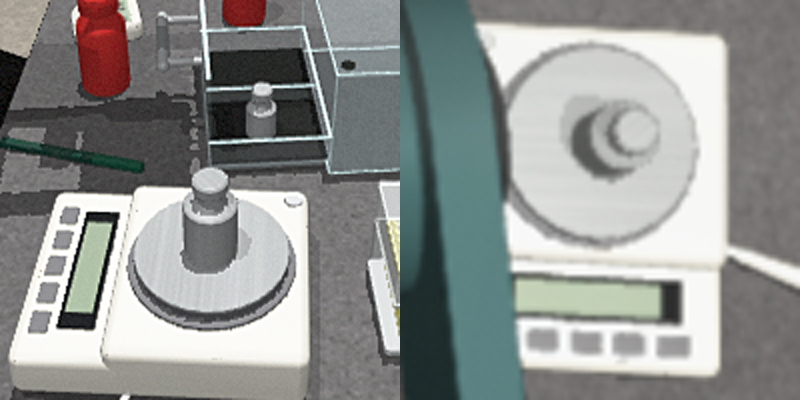

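Call:
drive_tool(rows=[[0,0,-25,0,0,0,0.23],[0,0,-35,0,0,0,0.23],[0,0,-35,0,0,0,0.23],[0,0,-25,0,0,0,0.23],[0,0,-15,0,0,0,0.23],[0,0,-10,0,0,0,0.23],[0,0,-4.5,0,0,0,0.23],[0,0,0,0,0,0,0.23]])

```text
t: 26.07
tool_pos: [0.4528, 0.0839, 0.0799]
tool_rot: [[-0.093, 0.996, -0.001], [0.996, 0.093, -0.0], [-0.0, -0.001, -1.0]]
ft_force: [0.2, 0.2, -1.0]
gripper_width: 0.0211
finger_force: 0.0
```

Call:
drive_tool(rows=[[0,0,0,0,0,0,0.15],[0,0,0,0,0,0,0.1],[0,0,0,0,0,0,0.05],[0,0,0,0,0,0,0.05]], squeeze=10)

```text
t: 26.4
tool_pos: [0.4534, 0.084, 0.0813]
tool_rot: [[-0.094, 0.996, 0.002], [0.996, 0.094, 0.0], [0.0, 0.002, -1.0]]
ft_force: [-0.4, -0.6, 6.6]
gripper_width: 0.0105
finger_force: 10.0
```

Call:
drive_tool(rows=[[7,0.7,0,0,0,0,0.05],[14,1.5,0,0,0,0,0.05],[14,1.5,0,0,0,0,0.05],[14,1.5,0,0,0,0,0.05],[14,1.5,0,0,0,0,0.05],[14,1.5,0,0,0,0,0.05],[14,1.5,0,0,0,0,0.05],[7,0.7,0,0,0,0,0.05]])

```text
t: 27.07
tool_pos: [0.5525, 0.0947, 0.0813]
tool_rot: [[-0.094, 0.996, 0.002], [0.996, 0.094, 0.001], [0.001, 0.002, -1.0]]
ft_force: [-1.2, 2.8, 10.1]
gripper_width: 0.0108
finger_force: 10.0
```

Call:
drive_tool(rows=[[3,0.3,0,0,0,0,0.05],[2,0.2,0,0,0,0,0.05],[0,0,0,0,0,0,0.05],[0,0,0,0,0,0,0.05]])

```text
t: 27.4
tool_pos: [0.5565, 0.0952, 0.0813]
tool_rot: [[-0.094, 0.996, 0.002], [0.996, 0.094, 0.001], [0.001, 0.002, -1.0]]
ft_force: [1.3, 2.3, 4.8]
gripper_width: 0.0106
finger_force: 10.0
```

Call:
drive_tool(rows=[[1,0.1,0,0,0,0,0.05],[1,0.1,0,0,0,0,0.05],[0,0,0,0,0,0,0.05],[0,0,0,0,0,0,0.05]])

```text
t: 27.73
tool_pos: [0.5568, 0.0952, 0.0811]
tool_rot: [[-0.094, 0.996, -0.003], [0.996, 0.094, 0.0], [0.0, -0.003, -1.0]]
ft_force: [-17.1, 0.3, 15.5]
gripper_width: 0.0106
finger_force: 10.0
```

Call:
drive_tool(rows=[[0,0,0,0,0,0,0.15],[0,0,0,0,0,0,0.23],[-2,0,0,0,0,0,0.23],[0,0,15,0,0,0,0.23],[0,0,35,0,0,0,0.23],[0,0,35,0,0,0,0.23],[0,0,35,0,0,0,0.3],[0,0,20,0,0,0,0.4]])

```text
t: 28.4
tool_pos: [0.5563, 0.095, 0.2244]
tool_rot: [[-0.094, 0.996, 0.004], [0.996, 0.094, 0.0], [0.0, 0.004, -1.0]]
ft_force: [-0.3, -0.0, 0.4]
gripper_width: 0.03
finger_force: 0.0
```

Call:
drive_tool(rows=[[-2,30,0,0,0,-0.119,0.6],[-2,30,0,0,0,-0.119,0.6],[-2,30,0,0,0,-0.119,0.6],[-2,30,0,0,0,-0.119,0.6],[-2,30,0,0,0,-0.119,0.6],[-2,30,0,0,0,-0.119,0.6],[-2,30,0,0,0,-0.119,0.6],[-2,30,0,0,0,-0.119,0.6]])

```text
t: 29.07
tool_pos: [0.5395, 0.3365, 0.2201]
tool_rot: [[0.76, 0.649, 0.0], [0.649, -0.76, 0.0], [0.0, 0.0, -1.0]]
ft_force: [0.3, 0.2, -0.5]
gripper_width: 0.0559
finger_force: 0.0
```

Call:
drive_tool(rows=[[-2,30,0,0,0,-0.119,0.6],[-2,30,0,0,0,-0.119,0.6],[0,0,0,0,0,-0.119,0.6],[0,0,0,0,0,-0.119,0.6],[0,0,0,0,0,-0.119,0.6],[0,0,0,0,0,-0.119,0.6],[0,0,0,0,0,0,0.6],[0,0,0,0,0,0,0.6]])

```text
t: 29.73
tool_pos: [0.5358, 0.395, 0.2201]
tool_rot: [[1.0, 0.003, 0.0], [0.003, -1.0, -0.0], [0.0, 0.0, -1.0]]
ft_force: [-0.7, 0.2, -0.5]
gripper_width: 0.0555
finger_force: 0.0
```

```bash
python3 - <<'E'
from h import *
viewer.camera("scene")
a=viewer.camera("scene");cv2.imwrite("pics/s6.png",a)
cv2.imwrite("pics/c6.png",np.hstack([cv2.resize(cv2.imread("pics/scene0.png")[185:325,230:450],(400,256)),cv2.resize(a[185:325,230:450],(400,256))]))
E
```

```text
(no output)
```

View pics/c6.png

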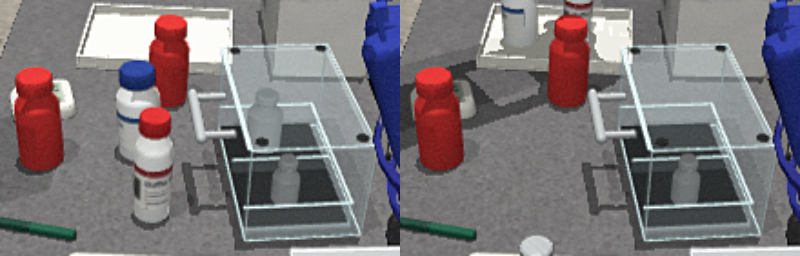

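Call:
drive_tool(rows=[[-1,0,-30,0,0,0,0.6],[0,0,-35,0,0,0,0.6],[0,0,-35,0,0,0,0.6],[0,0,-30,0,0,0,0.6],[0,0,-15,0,0,0,0.55],[0,0,-6,0,0,0,0.5],[0,0,0,0,0,0,0.46],[0,0,0,0,0,0,0.43]])

```text
t: 30.5
tool_pos: [0.5355, 0.3954, 0.0709]
tool_rot: [[1.0, -0.0, 0.002], [-0.0, -1.0, 0.001], [0.002, -0.001, -1.0]]
ft_force: [-0.6, 0.0, -0.2]
gripper_width: 0.0414
finger_force: 0.0
```

Call:
drive_tool(rows=[[0,0,0,0,0,0,0.4],[0,0,0,0,0,0,0.35],[0,0,0,0,0,0,0.3],[0,0,0,0,0,0,0.3],[0,0,0,0,0,0,0.3]], squeeze=12)

```text
t: 30.92
tool_pos: [0.5357, 0.3956, 0.0714]
tool_rot: [[1.0, -0.001, 0.003], [-0.001, -1.0, 0.002], [0.003, -0.002, -1.0]]
ft_force: [-0.1, -0.5, 7.8]
gripper_width: 0.0373
finger_force: 12.0
```

Call:
drive_tool(rows=[[0,0,10,0,0,0,0.3],[0,0,30,0,0,0,0.3],[0,0,40,0,0,0,0.3],[0,0,40,0,0,0,0.3],[0,0,30,0,0,0,0.3],[-1,-15,5,0,0,0,0.3],[-2,-35,0,0,0,0,0.3],[-2,-35,0,0,0,0,0.3]])

```text
t: 31.58
tool_pos: [0.5294, 0.3094, 0.2251]
tool_rot: [[1.0, 0.001, 0.001], [0.001, -1.0, 0.0], [0.001, -0.0, -1.0]]
ft_force: [0.8, -0.5, -1.3]
gripper_width: 0.0379
finger_force: 12.0
```

Call:
drive_tool(rows=[[-2,-38,0,0,0,0,0.3],[-2,-38,0,0,0,0,0.3],[-2,-38,0,0,0,0,0.3],[-2,-38,0,0,0,0,0.3],[-2,-38,0,0,0,0,0.3],[-2,-38,0,0,0,0,0.3],[-1.7,-25,0,0,0,0,0.3],[0,-9.6,0,0,0,0,0.3]])

```text
t: 32.25
tool_pos: [0.5154, 0.0443, 0.2247]
tool_rot: [[1.0, -0.004, 0.001], [-0.004, -1.0, -0.001], [0.001, 0.001, -1.0]]
ft_force: [0.5, 0.3, -1.0]
gripper_width: 0.0371
finger_force: 12.0
```

Call:
drive_tool(rows=[[0,0,-20,0,0,0,0.3],[0,0,-35,0,0,0,0.3],[0,0,-35,0,0,0,0.3],[0,0,-30,0,0,0,0.3],[0,0,-20,0,0,0,0.3],[0,0,-10,0,0,0,0.3],[0,0,-3,0,0,0,0.3],[0,0,0,0,0,0,0.3]])

```text
t: 32.92
tool_pos: [0.5162, 0.0476, 0.0715]
tool_rot: [[1.0, -0.001, -0.0], [-0.001, -1.0, 0.0], [-0.0, -0.0, -1.0]]
ft_force: [0.6, -0.4, -0.9]
gripper_width: 0.0373
finger_force: 12.0
```

Call:
drive_tool(rows=[[0,0,0,0,0,0,0.3]])

```text
t: 33.0
tool_pos: [0.5168, 0.0476, 0.0727]
tool_rot: [[1.0, -0.001, 0.002], [-0.001, -1.0, 0.0], [0.002, -0.0, -1.0]]
ft_force: [-0.6, -0.2, -0.7]
gripper_width: 0.0375
finger_force: 12.0
```

Call:
drive_tool(rows=[[0,0,-2,0,0,0,0.3],[0,0.3,-1.5,0,0,0,0.3],[0,0,-0.8,0,0,0,0.3],[0,0,0,0,0,0,0.3],[0,0,0,0,0,0,0.3]])

```text
t: 33.42
tool_pos: [0.5164, 0.0477, 0.0674]
tool_rot: [[1.0, -0.001, 0.001], [-0.001, -1.0, 0.0], [0.001, -0.0, -1.0]]
ft_force: [-0.2, 0.8, 2.9]
gripper_width: 0.038
finger_force: 12.0
```

Contact. Release and go for bottle_c.

Call:
drive_tool(rows=[[0,0,0,0,0,0,0.42],[0,0,0,0,0,0,0.5],[0,0,0,0,0,0,0.6],[0,0,20,0,0,0,0.65],[0,0,35,0,0,0,0.7],[0,0,35,0,0,0,0.75],[0,0,35,0,0,0,0.75],[0,0,25,0,0,0,0.75]])

```text
t: 34.08
tool_pos: [0.5163, 0.0477, 0.22]
tool_rot: [[1.0, -0.001, 0.002], [-0.001, -1.0, 0.0], [0.002, -0.0, -1.0]]
ft_force: [1.1, -0.7, 0.2]
gripper_width: 0.0697
finger_force: 0.0
```

Call:
drive_tool(rows=[[-6,35,0,0,0,0,0.75],[-7,40,0,0,0,0,0.75],[-7,40,0,0,0,0,0.75],[-7,40,0,0,0,0,0.75],[-7,40,0,0,0,0,0.75],[-7,40,0,0,0,0,0.75],[-7,40,0,0,0,0,0.75],[-7,40,0,0,0,0,0.75]])

```text
t: 34.75
tool_pos: [0.4603, 0.3646, 0.2168]
tool_rot: [[1.0, -0.001, 0.0], [-0.001, -1.0, -0.0], [0.0, 0.0, -1.0]]
ft_force: [1.0, 0.6, 1.3]
gripper_width: 0.0697
finger_force: 0.0
```

Call:
drive_tool(rows=[[-6,32,0,0,0,0,0.75],[0,0,-20,0,0,0,0.75],[0,0,-35,0,0,0,0.75],[0,0,-35,0,0,0,0.75],[0,0,-30,0,0,0,0.7],[0,0,-20,0,0,0,0.65],[0,0,-8,0,0,0,0.6],[0,0,0,0,0,0,0.57]])

```text
t: 35.42
tool_pos: [0.4544, 0.3941, 0.0669]
tool_rot: [[1.0, -0.001, -0.003], [-0.001, -1.0, -0.002], [-0.003, 0.002, -1.0]]
ft_force: [0.4, 0.3, -0.1]
gripper_width: 0.0542
finger_force: 0.1
```

Call:
drive_tool(rows=[[0,0,0,0,0,0,0.54],[0,0,0,0,0,0,0.51],[0,0,0,0,0,0,0.48],[0,0,0,0,0,0,0.4],[0,0,0,0,0,0,0.4],[0,0,0,0,0,0,0.4]])

```text
t: 35.92
tool_pos: [0.4558, 0.3952, 0.0705]
tool_rot: [[1.0, -0.001, 0.002], [-0.001, -1.0, 0.002], [0.002, -0.002, -1.0]]
ft_force: [0.7, 0.6, 7.3]
gripper_width: 0.0475
finger_force: 12.0
```

Call:
drive_tool(rows=[[0,0,10,0,0,0,0.4],[0,0,30,0,0,0,0.4],[0,0,40,0,0,0,0.4],[0,0,40,0,0,0,0.4],[0,0,30,0,0,0,0.4],[0,-10,5,0,0,0,0.4],[5,-30,0,0,0,0,0.4],[5,-35,0,0,0,0,0.4]])

```text
t: 36.58
tool_pos: [0.4648, 0.3196, 0.2246]
tool_rot: [[1.0, 0.001, 0.001], [0.001, -1.0, 0.001], [0.001, -0.001, -1.0]]
ft_force: [0.3, -0.9, -2.0]
gripper_width: 0.0474
finger_force: 11.9
```

Call:
drive_tool(rows=[[6,-35,0,0,0,0,0.4],[6,-35,0,0,0,0,0.4],[6,-35,0,0,0,0,0.4],[6,-35,0,0,0,0,0.4],[4,-24.5,0,0,0,0,0.4],[0,-5,0,0,0,0,0.4],[0,0,-20,0,0,0,0.4],[0,0,-35,0,0,0,0.4]])

```text
t: 37.25
tool_pos: [0.4944, 0.15, 0.1719]
tool_rot: [[1.0, -0.002, 0.006], [-0.003, -1.0, 0.002], [0.006, -0.002, -1.0]]
ft_force: [1.3, 0.8, -1.4]
gripper_width: 0.0474
finger_force: 11.9
```

Call:
drive_tool(rows=[[0,0,-35,0,0,0,0.4],[0,0,-30,0,0,0,0.4],[0,0,-20,0,0,0,0.4],[0,0,-9,0,0,0,0.4],[0,0,-3,0,0,0,0.4],[0,0,0,0,0,0,0.4],[0,0,0,0,0,0,0.4]])

```text
t: 37.83
tool_pos: [0.4937, 0.1505, 0.0734]
tool_rot: [[1.0, -0.001, 0.002], [-0.001, -1.0, 0.0], [0.002, -0.0, -1.0]]
ft_force: [-0.1, 0.6, -0.5]
gripper_width: 0.0476
finger_force: 11.9
```

Call:
drive_tool(rows=[[0,0.3,-3,0,0,0,0.4],[0,0,-2,0,0,0,0.4],[0,0,-1.2,0,0,0,0.4],[0,0,-0.8,0,0,0,0.4],[0,0,0,0,0,0,0.4],[0,0,0,0,0,0,0.4]])

```text
t: 38.33
tool_pos: [0.4939, 0.151, 0.0662]
tool_rot: [[1.0, -0.001, 0.002], [-0.001, -1.0, 0.001], [0.002, -0.001, -1.0]]
ft_force: [0.3, 2.5, 8.4]
gripper_width: 0.0474
finger_force: 12.0
```

Standing on the bench. Release, retreat up and away to the right over free space, then check.

Call:
drive_tool(rows=[[0,0,0.3,0,0,0,0.53],[0,0,0,0,0,0,0.6],[0,0,0,0,0,0,0.7],[0,0,20,0,0,0,0.75],[0,0,35,0,0,0,0.75],[0,0,35,0,0,0,0.75],[0,0,35,0,0,0,0.75],[0,0,35,0,0,0,0.75]])

```text
t: 39.0
tool_pos: [0.4928, 0.1504, 0.2268]
tool_rot: [[1.0, -0.001, -0.0], [-0.001, -1.0, -0.0], [-0.0, 0.0, -1.0]]
ft_force: [0.0, 0.2, 0.3]
gripper_width: 0.0698
finger_force: 0.0
```

Call:
drive_tool(rows=[[-6,-40,5,0,0,0,1],[-6,-40,0,0,0,0,1],[-6,-40,0,0,0,0,1],[-6,-40,0,0,0,0,1],[-6,-40,0,0,0,0,1],[-6,-40,0,0,0,0,1],[-6,-40,0,0,0,0,1],[-6,-40,0,0,0,0,1]])

```text
t: 39.67
tool_pos: [0.4442, -0.1714, 0.2303]
tool_rot: [[1.0, -0.001, 0.0], [-0.001, -1.0, -0.0], [0.0, 0.0, -1.0]]
ft_force: [1.1, 0.0, -0.8]
gripper_width: 0.0926
finger_force: 0.0
```

Call:
drive_tool(rows=[[-6,-40,0,0,0,0,1],[-6,-40,0,0,0,0,1],[-6,-40,0,0,0,0,1],[-6,-40,0,0,0,0,1],[-6,-40,0,0,0,0,1],[-6,-40,0,0,0,0,1],[0,0,0,0,0,0,1],[0,0,0,0,0,0,1]])

```text
t: 40.33
tool_pos: [0.4084, -0.4109, 0.2293]
tool_rot: [[1.0, -0.004, -0.001], [-0.004, -1.0, 0.001], [-0.001, -0.001, -1.0]]
ft_force: [0.1, -0.1, 0.1]
gripper_width: 0.0927
finger_force: 0.0
```

```bash
python3 - <<'E'
from h import *
im={n:viewer.camera(n) for n in("scene","top")}
for n in im: cv2.imwrite(f"pics/{n}9.png",im[n])
def cent(a,box,col):
    x0,y0,x1,y1=box;c=a[y0:y1,x0:x1].astype(int);b,g,r=c[...,0],c[...,1],c[...,2]
    m=(b-r>40) if col=="b" else (r-b>70); v,u=np.nonzero(m);return np.array([u.mean()+x0,v.mean()+y0]).round(2),m.sum()
for n,box,col in(("top",(285,255,318,285),"b"),("scene",(290,210,322,235),"b"),("top",(335,248,360,275),"r"),("scene",(304,240,328,263),"r")):
    print(n,col,cent(cv2.imread(f"pics/{n}0.png"),box,col),cent(im[n],box,col))
A=lambda n,k:cv2.imread(f"pics/{n}{k}.png")
cv2.imwrite("pics/fin.png",np.vstack([np.hstack([cv2.resize(A("scene",k)[180:440,195:455],(400,300)) for k in(0,9)]),np.hstack([cv2.resize(A("top",k)[160:340,240:480],(400,300)) for k in(0,9)])]))
E
```

```text
top b (array([299.9 , 267.52]), np.int64(221)) (array([299.92, 268.27]), np.int64(218))
scene b (array([304.94, 225.6 ]), np.int64(274)) (array([303.98, 225.72]), np.int64(279))
top r (array([347.78, 257.55]), np.int64(143)) (array([348.74, 257.66]), np.int64(142))
scene r (array([315.72, 250.5 ]), np.int64(282)) (array([315.8 , 250.15]), np.int64(286))
```

View pics/fin.png

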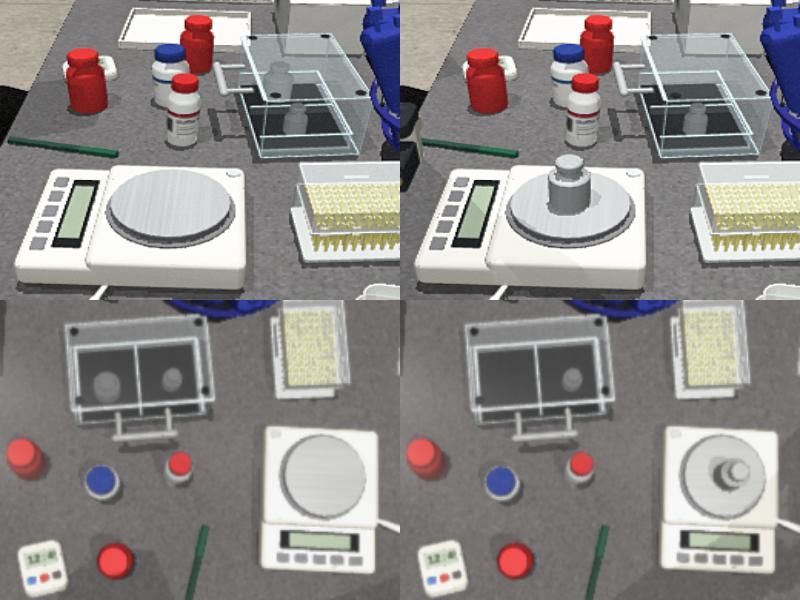

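The final picture shows the weight upright in the middle of the pan, the drawer shut with the small weight still inside, and both bottles standing within about 2 mm of where they were.

```bash
python3 -c "
from plant import workorder
print(workorder.hand_in())"
```

```text
the job is handed in; nothing more can be done
None
```

The job is handed in at about 40 s on the robot's clock: the 500 g weight stands upright within about 2 mm of the pan's centre, the 200 g one is still in the shut drawer, and both bottles are back within about 2 mm of their places with nothing tipped over.

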